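Free the specimen carrier from a nut of unknown hand

ROBOT

A 7-joint arm with a two-finger parallel gripper is mounted at the origin on a cart in front of the work surface, level with it; the furniture and walls round the work are solid. World frame = base frame: x ahead of the robot, y to its left, z up, the work surface at z = 0. Lengths are in mm, angles in rad, forces in N, time in s.
With the tool pointing down it reaches from about 425 to 825 mm from the base axis. Payload 3.6 kg.
Tool frame: the origin (TCP) lies midway between the tips of the shut fingers; the grasp point (between the pads) lies 19 mm behind it; x points along the fingers, z is the direction in which the jaws open and shut, and the axes are right-handed (so a half turn about x gives the same grasp; the last joint's range is limited). The gripper opens to 93 mm and grips with 3 to 60 N. Pads are 15 mm wide; open, the fingers measure 128 mm over their backs; the gripper's body (75 mm by 188 mm) begins 65 mm behind the grasp point.
Start: joints at [-1.171, 0.615, -0.013, 1.423, 0.008, 1.103, -0.04], TCP at [269.036, 591.675, 192.44] pointing down, gripper open.
Joint ranges: [-3.12, 3.12], [-0.3, 2.06], [-1.34, 1.32], [0.26, 2.42], [-1.36, 4.5], [0.01, 1.98], [-2.84, 2.84]. Speed limits (rad/s): [2.79, 2.79, 3.14, 3.14, 3.14, 3.14, 3.14].

INTERFACE

Orientations are given as a unit quaternion [x, y, z, w].
In Python, from bench import arm gives the robot as it stands.
- The arm moves only by the tool jog_arm, never from a script. Its argument "targets" is a list of rows, each an object with "delta_rot": the turn, a rotation vector about the world's x, y, z each as a share of pi/2 rad, from -1 to 1, a list of three; "delta_pos": the shift along the world's x, y, z each as a share of 150 mm, from -1 to 1, a list of three; "claw": the gripper command: -1 is shut, 1 is fully open, values between are in proportion. In form: [{"delta_rot": [wx, wy, wz], "delta_pos": [tx, ty, tz], "claw": claw}, ...]. A call has 1 to 12 rows; each row is the pose to reach, as a shift and turn from the pose commanded when the call began; what a row does not reach only later rows make up. A row lasts 1/8 s, in which the tool goes at most 62.5 mm and 10.7 degrees, less where a joint would pass 70% of its speed; a pose out of reach is approached as far as the arm can. A call with a number of a shift or a turn outside -1 to 1 is refused whole. A call with a gripper value outside its range is refused whole. The fingers move at their own pace and stop on an object; "newtons" is the grip in N (left out, the last holds). Time passes only in rows, so rows that repeat a pose let the fingers close. It gives the time, the measured TCP pose, the force and the opening at its end, in the units of the state.
- arm.get_state(): the state, without advancing time (a new reading comes with each control period).
- arm.camera(name): name is "scene" or "top"; returns a dict with "image" (400x640x3 uint8, blue, green, red), "fx", "fy", "cx", "cy" (pixels), "extrinsics" (4x4, takes a point from camera to world coordinates). Camera axes: x right, y up, looking along -z (the intrinsics and any distortion apply to the point x, -y, -z); pixel columns grow to the right and rows downward; lengths in mm; the calibration is good to about 2 mm. A picture is of the moment at which its call begins. There is no depth.
- arm.sign_off(): hands the job in, once; it reports no verdict.
The state is a dict: "time": time; "joint_pos": joint angles; "joint_vel": joint speeds; "joint_efforts": joint torques, N m; "tcp_pos": TCP position; "eef_rot": TCP orientation; "force": force on the tool from outside, world axes, zero at the start; "wrist_torque": the same for the moment, N m; "finger_gap": opening from 0.0 (shut) to 1.0 (fully open).
Only numpy, scipy, OpenCV 4.12 (cv2) and the standard library are available. Lean on these libraries where they do the work, as an engineer would, in place of code of your own. Each camera call takes 0.05 s, during which the arm holds its last target.

TASK

Take the specimen carrier off the shaker and leave it standing upright in the middle of the bench mat. Its slotted foot is trapped under the knurled nut, whose thread may be right-hand or left-hand: feel with light twists which way the nut yields, never force it against its stop (that strains the slender post under it), and screw it well up before you draw the carrier out. Leave the other things on the bench where they are.

Things in the scene. Friction and masses are not known exactly. Their poses are not given: they have to be found in the camera images.
- shaker: Low white shaker housing, fixed, 205 x 140 mm, metal platform 45 mm above the bench. Origin: on the bench right under the clamp nut's upright axis; -x points to the side where the carrier sits and is drawn out (control panel). A ledge 5 mm high stands round the seated carrier's rear (-x) and flanks, 3 mm play: raise the carrier more than 5 mm off the platform before drawing it out.
- nut_place (a point): Point fixed to the shaker, on the nut's axis, 100 mm above the bench: centre of the knurled nut head while it is screwed down. Head 40 mm across, 30 mm high, grip it round its sides; below it a 24 mm neck and a 36 mm flange that lies 0.4 mm over the carrier's fork. The nut stays where it is left.
- stand: Grey block 75 x 75 x 45 mm, fixed, with a spare clamp post and nut of the same look; not needed for the job. Origin at the centre of its underside. One of the two nuts has a right-hand thread (loosens anticlockwise seen from above), the other a left-hand one (loosens clockwise); which of them is on the shaker differs from run to run and cannot be seen.
- post_a (a joint): Twist (rad) of the slender 10 mm post under one of the two nuts (on the shaker or the spare, differs from run to run), positive anticlockwise from above, 0 when unloaded. It yields like a spring of 2.5 N m per rad and springs back. More than 0.4 rad (1 N m) strains it and spoils the job; a light trial twist of 0.2 rad (0.5 N m) does no harm.
- post_b (a joint): The same for the post under the other nut. Behaviour of either nut: screwed down it stands at its stop, so turned the wrong way it twists its post at once. The loosening way it turns with about 0.1 N m and rises 4 mm per rad, up to its upper end stop at 3.6 rad (14.4 mm). A rise of 10 to 13 mm frees the carrier easily.
- carrier: Loose specimen carrier, 145 x 60 x 81 mm, about 0.4 kg: 8 mm foot, grey 60 x 50 mm block up to 38 mm (six small caps to 42 mm), upright grip tab on the block. Origin: underside, below the tab. +x points along the foot to its fork; the foot spans x = -35 to 110 mm, its 16 mm slot x = 84 to 110 mm, post at 95 mm when seated. Raised 7 mm and drawn 40 mm along -x it is clear of the flange.
- carrier_tab (a point): Point in the carrier's grip tab to grasp at, 68 mm above its underside. The tab is 16 mm thick along the carrier's y (pinch it that way), 36 mm wide along x, and reaches from 38 to 81 mm above the underside.
- carrier_mid (a point): Middle of the carrier's length on its underside, 37.5 mm from its origin along its +x.
- mat: Thin dark rubber mat fixed on the bench, 210 (x) x 160 (y) x 3 mm; origin at the centre of its underside.
- reagent_0: Bystander: brown reagent bottle with a dark cap, 60 mm across, 92 mm high; origin at the centre of its underside.
- reagent_1: Bystander: pale reagent bottle, 48 mm across, 76 mm high; origin at the centre of its underside.
- forceps: Bystander: steel forceps lying flat, 17 x 134 x 8 mm, long along y; origin at the centre of the underside.
- marker_black: Bystander: marker pen with a dark cap lying flat, 14 x 128 x 16 mm, long along y; origin at the centre of the underside.

How it is judged (in metres and radians):
At the end, for the whole second after the job is handed in: The carrier stands upright (within 0.08 rad) and at rest flat on the mat, the middle of its length within 40 mm of the mat's centre (horizontal distance between carrier_mid and mat below 0.04 m and z of carrier in the frame of mat between 0 and 0.007 m and angle between carrier's own z axis and vertical below 0.08 rad and linear speed of carrier below 0.01 m/s); the robot touches nothing.
It fails at once if the post is strained: twisted more than 0.4 rad either way (value of joint any of post_a, post_b above 0.4 rad or value of joint any of post_a, post_b below -0.4 rad).
It fails at once if a bystander (either bottle, forceps or marker) is moved more than 30 mm (distance of any of reagent_0, reagent_1, forceps, marker_black from where it was at the start of the episode above 0.03 m).
It also fails if it takes over 69 s, if anything falls off the work surface, if the arm or the gripper's body presses on something with over 40 N, if the wrist force passes 120 N, or if a joint passes its speed limit or range.

## Working session

There is one attempt and no reset: what is moved stays moved. The work goes in short steps, Python scripts to look and compute and a tool call to move; the robot and the scene stay as the last step left them, time stands still between calls to the robot, and variables do not carry over. Pictures are saved under pics/ and viewed, and the job is handed in when it is done.

Besides the shell and the picture viewer there is one more tool, called after "Emit:" as name(argument=value, ...), one argument or row to a line, values as JSON. jog_arm: Moves the arm, as the interface text tells. Its arguments: {"type":"object","properties":{"targets":{"type":"array"},"newtons":{"type":"number"}},"required":["targets"]}

```bash
ls; mkdir -p pics
python3 - <<'E'
from bench import arm
import cv2,json,numpy as np
for n in("scene","top"):
    c=arm.camera(n); cv2.imwrite(f"pics/{n}0.png",c["image"]); print(n,{k:v for k,v in c.items() if k!="image"})
print(arm.get_state())
E
```

```text
pics
scene {'fx': 425.31985216995724, 'fy': 425.31985216995724, 'cx': 311.71491603217527, 'cy': 200.3116767639878, 'extrinsics': array([[ 4.61981955e-01,  6.16267835e-01, -6.37798267e-01,
        -6.60686992e+01],
       [-8.86639105e-01,  3.03842830e-01, -3.48641123e-01,
        -4.48842600e+02],
       [-2.10658795e-02,  7.26562792e-01,  6.86777066e-01,
         7.41668164e+02],
       [ 0.00000000e+00,  0.00000000e+00,  0.00000000e+00,
         1.00000000e+00]])}
top {'fx': 457.4610065023679, 'fy': 457.4610065023679, 'cx': 315.8103796092194, 'cy': 201.59056029515494, 'extrinsics': array([[-2.90643281e-02,  9.88425864e-01, -1.48894513e-01,
         3.72963833e+02],
       [-9.99564638e-01, -2.79827932e-02,  9.35399186e-03,
        -8.05008583e+01],
       [ 5.07924311e-03,  1.49101558e-01,  9.88808842e-01,
         1.25861798e+03],
       [ 0.00000000e+00,  0.00000000e+00,  0.00000000e+00,
         1.00000000e+00]])}
{'time': 0.1, 'joint_pos': array([-1.1704911 ,  0.61581867, -0.01266638,  1.42470305,  0.00810117,
        1.103416  , -0.0403962 ]), 'joint_vel': array([ 0.00080812, -0.00080987,  0.00032047, -0.00448646,  0.0003672 ,
       -0.00065022,  0.00010887]), 'joint_efforts': array([ 1.41583299e-03, -4.60036075e+01,  2.10213563e-01, -1.66244799e+01,
       -6.10960624e-02,  1.68940594e-02,  1.00259049e-04]), 'tcp_pos': array([268.72557953, 591.0114439 , 191.4112345 ]), 'eef_rot': array([-0.38323669,  0.59521206,  0.38235778,  0.59384743]), 'force': array([ 0.32251073, -0.00395275,  0.66603294]), 'wrist_torque': array([0.00951255, 0.00228885, 0.00886688]), 'finger_gap': 0.9975480084336192}
```

View pics/scene0.png

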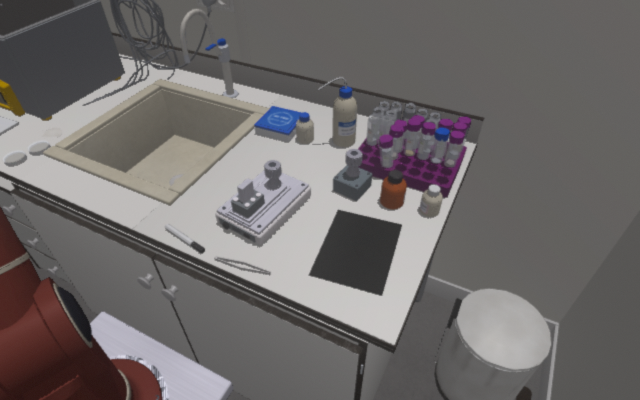

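View pics/top0.png

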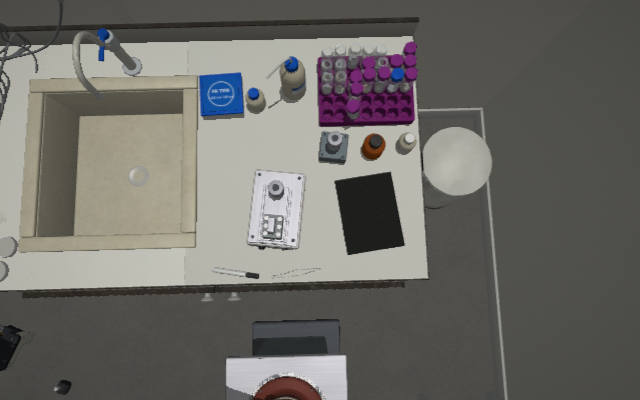

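```bash
cat > h.py <<'E'
import numpy as np,cv2
from bench import arm
C={}
def cam(n):
    c=arm.camera(n); C[n]=c; return c
def load(n):
    return C[n]
def proj(c,P):
    P=np.atleast_2d(P).astype(float); E=np.array(c["extrinsics"]); q=(P-E[:3,3])@E[:3,:3]
    return np.c_[c["cx"]+c["fx"]*q[:,0]/-q[:,2], c["cy"]-c["fy"]*q[:,1]/-q[:,2]]
def ray(c,u,v):
    E=np.array(c["extrinsics"]); d=E[:3,:3]@np.array([(u-c["cx"])/c["fx"],-(v-c["cy"])/c["fy"],-1]); return E[:3,3],d
def onz(c,u,v,z):
    o,d=ray(c,u,v); return o+d*(z-o[2])/d[2]
def tri(c1,p1,c2,p2):
    o1,d1=ray(c1,*p1);o2,d2=ray(c2,*p2); A=np.c_[d1,-d2]; s=np.linalg.lstsq(A,o2-o1,rcond=None)[0]
    a=o1+d1*s[0];b=o2+d2*s[1]; return (a+b)/2,np.linalg.norm(a-b)
E
python3 - <<'E'
import cv2
a=cv2.imread('pics/top0.png');b=cv2.imread('pics/scene0.png')
cv2.imwrite('pics/t1.png',cv2.resize(a[155:285,235:355],None,fx=5,fy=4.6,interpolation=3)[:600])
cv2.imwrite('pics/t1.png',cv2.resize(a[160:260,230:330],(600,600),interpolation=3))
cv2.imwrite('pics/s1.png',cv2.resize(b[150:250,205:325],(720,600),interpolation=3))
cv2.imwrite('pics/t2.png',cv2.resize(a[120:260,310:430],(480,560),interpolation=3))
E
```

```text
(no output)
```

View pics/t1.png

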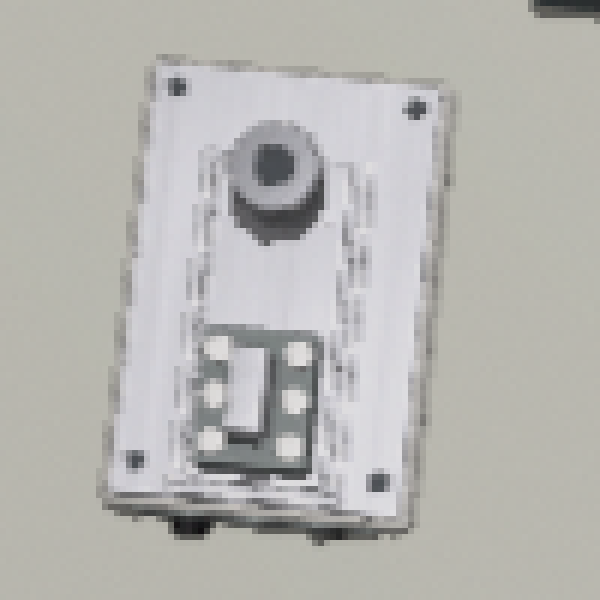

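View pics/s1.png

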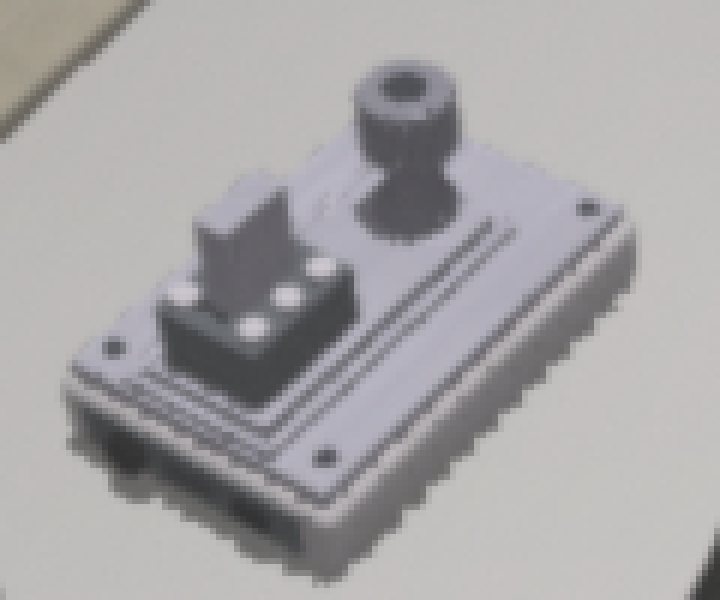

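View pics/t2.png

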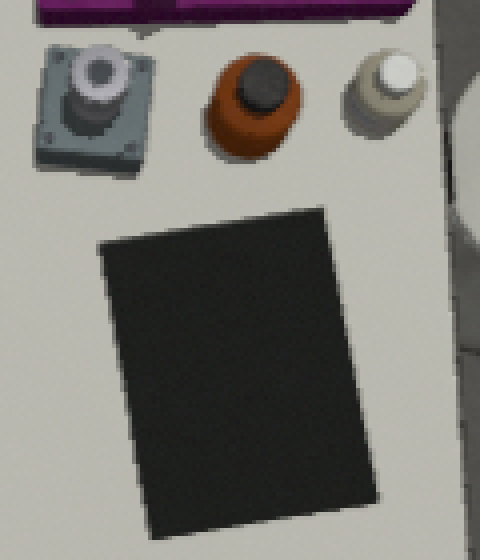

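Run:
```python
from h import *
t=cam("top");s=cam("scene")
f=lambda x,y:((x+.5)/6-.5+230,(y+.5)/6-.5+160)
g=lambda x,y:((x+.5)/6-.5+205,(y+.5)/6-.5+150)
k=lambda x,y:((x+.5)/4-.5+310,(y+.5)/4-.5+120)
print("nut",onz(t,*f(276,160),115),onz(s,*g(406,84),115),tri(t,f(276,160),s,g(406,84)))
print("tab",onz(t,*f(248,390),126),onz(s,*g(242,206),126),tri(t,f(248,390),s,g(242,206)))
S=[onz(t,*f(*p),46) for p in[(177,87),(416,108),(379,482),(135,459)]];print(np.array(S))
for a,b in((3,0),(2,1)): d=S[b]-S[a]; print(np.degrees(np.arctan2(d[1],d[0])),np.linalg.norm(d))
for a,b in((1,0),(2,3)): d=S[b]-S[a]; print(np.degrees(np.arctan2(d[1],d[0]))-90,np.linalg.norm(d))
S2=[onz(s,*g(*p),46) for p in[(588,207),(325,458),(113,347)]];print(np.array(S2))
d=S2[0]-S2[1];print(np.degrees(np.arctan2(d[1],d[0])))
M=np.array([onz(t,*k(*p),3) for p in[(100,242),(325,208),(378,500),(151,539)]]);print(M,M.mean(0))
for a,b in((3,0),(2,1)): d=M[b]-M[a]; print(np.degrees(np.arctan2(d[1],d[0])),np.linalg.norm(d))
d=M[0]-M[1];print(np.degrees(np.arctan2(d[1],d[0]))-90,np.linalg.norm(d))
M=np.array([onz(s,*p,3) for p in[(343,212),(401.5,241),(382,289),(313,274)]]);print(M,M.mean(0))
for n,p,z in(("marker",(237,272),10),("forc",(297,272),6),("spare",k(100,72),115),("r0",k(264,86),92),("r1",k(400,72),76)): print(n,onz(t,*p,z))
from scipy.spatial.transform import Rotation as R
print(R.from_quat(arm.get_state()["eef_rot"]).as_matrix().round(3))
```

```text
nut [587.44844268   9.66907913 115.        ] [586.86051013  11.67841453 115.        ] (array([586.70149242,  10.37621605, 115.7718431 ]), np.float64(1.949168057553228))
tab [488.93749593  21.92825548 126.        ] [487.1707405   20.43016023 126.        ] (array([489.16700675,  22.12717266, 123.77644097]), np.float64(0.005681486633672063))
[[635.07564586  59.146988    46.        ]
 [622.4150582  -48.25567181  46.        ]
 [454.74797613 -27.98171718  46.        ]
 [467.979879    79.44486014  46.        ]]
-6.926041301404392 168.3240889331663
-6.894614060379074 168.88837628527588
-6.722980861083684 108.14629819564695
-7.021845038745951 108.23840708528762
[[621.98506911 -48.22692594  46.        ]
 [453.05120036 -27.5942901   46.        ]
 [466.38806548  79.64926385  46.        ]]
-6.963298619282407
[[ 621.2203217  -146.73201814    3.        ]
 [ 641.06874025 -305.39234956    3.        ]
 [ 436.00446564 -330.77282798    3.        ]
 [ 413.96479724 -174.26022813    3.        ]] [ 528.06458121 -239.28935595    3.        ]
7.565887652265707 209.07571538817567
7.055526334490719 206.6289558775634
7.130661652579462 159.89703088773618
[[ 616.85815092 -161.97329435    3.        ]
 [ 590.68261987 -320.27830741    3.        ]
 [ 447.84275821 -327.07340084    3.        ]
 [ 417.84197981 -182.2487329     3.        ]] [ 518.3063772  -247.89343388    3.        ]
marker [375.14574329 125.60909776  10.        ]
forc [370.43560863 -35.87285099   6.        ]
spare [ 710.82915431 -144.75986601  115.        ]
r0 [ 705.1322959  -253.66691829   92.        ]
r1 [ 716.82400605 -347.44301688   76.        ]
[[-0.001 -0.91   0.414]
 [-0.001  0.414  0.91 ]
 [-1.    -0.    -0.002]]
```

Emit:
jog_arm(
  targets=[
    {"delta_rot": [0,0,0.07],"delta_pos": [0.53,-0.97,0],"claw": 0.3},
    {"delta_rot": [0,0,0.07],"delta_pos": [0.53,-0.97,0],"claw": 0.3},
    {"delta_rot": [0,0,0.07],"delta_pos": [0.53,-0.97,0],"claw": 0.3},
  ],
)

```text
time: 0.57
tcp_pos: [350.6, 442.8, 192.4]
eef_rot: [-0.415, 0.573, 0.413, 0.573]
force: [0.5, 0.7, -0.1]
finger_gap: 0.724
```

Emit:
jog_arm(
  targets=[
    {"delta_rot": [0,0,0.07],"delta_pos": [0.53,-0.97,0],"claw": 0.3},
    {"delta_rot": [0,0,0.07],"delta_pos": [0.53,-0.97,0],"claw": 0.3},
    {"delta_rot": [0,0,0.07],"delta_pos": [0.53,-0.97,0],"claw": 0.3},
  ],
)

```text
time: 0.95
tcp_pos: [429.6, 297.1, 192.5]
eef_rot: [-0.445, 0.55, 0.444, 0.55]
force: [0.0, 0.4, -0.2]
finger_gap: 0.649
```

Emit:
jog_arm(
  targets=[
    {"delta_rot": [0,0,0.07],"delta_pos": [0.53,-0.97,0],"claw": 0.3},
    {"delta_rot": [0,0,0.07],"delta_pos": [0.53,-0.97,0],"claw": 0.3},
    {"delta_rot": [0,0,0.07],"delta_pos": [0.53,-0.97,0],"claw": 0.3},
  ],
)

```text
time: 1.32
tcp_pos: [508.8, 151.4, 192.4]
eef_rot: [-0.475, 0.525, 0.474, 0.524]
force: [0.1, 0.3, 0.2]
finger_gap: 0.649
```

Emit:
jog_arm(
  targets=[
    {"delta_rot": [0,0,0.07],"delta_pos": [0.53,-0.97,0],"claw": 0.3},
    {"delta_rot": [0,0,0.07],"delta_pos": [0.53,-0.97,0],"claw": 0.3},
    {"delta_rot": [0,0,0.07],"delta_pos": [0.53,-0.97,0],"claw": 0.3},
    {"delta_rot": [0,0,0.07],"delta_pos": [0.53,-0.97,0],"claw": 0.3},
    {"delta_rot": [0,0,0.07],"delta_pos": [0.53,-0.97,0],"claw": 0.3},
  ],
)

```text
time: 1.95
tcp_pos: [586.4, 11.1, 192.1]
eef_rot: [-0.503, 0.496, 0.504, 0.496]
force: [-1.2, 0.5, -0.3]
finger_gap: 0.646
```

Run:
```python
from h import *
t=cam("top");s=cam("scene");st=arm.get_state();print(st["joint_pos"].round(3),st["tcp_pos"],st["wrist_torque"].round(3))
cv2.imwrite('pics/s2.png',cv2.resize(s["image"][120:250,205:345],(700,600),interpolation=3))
print(proj(t,[[587,10.5,115]]),proj(s,[[587,10.5,115],[587,10.5,53]]))
```

```text
[-0.021  0.515 -0.058  1.614  0.032  1.014  1.5  ] [586.37874396  12.07663973 192.43974265] [ 0.035  0.063 -0.086]
[[275.25886045 186.43269667]] [[272.70587642 163.68650875]
 [274.81758107 183.42563476]]
```

View pics/s2.png

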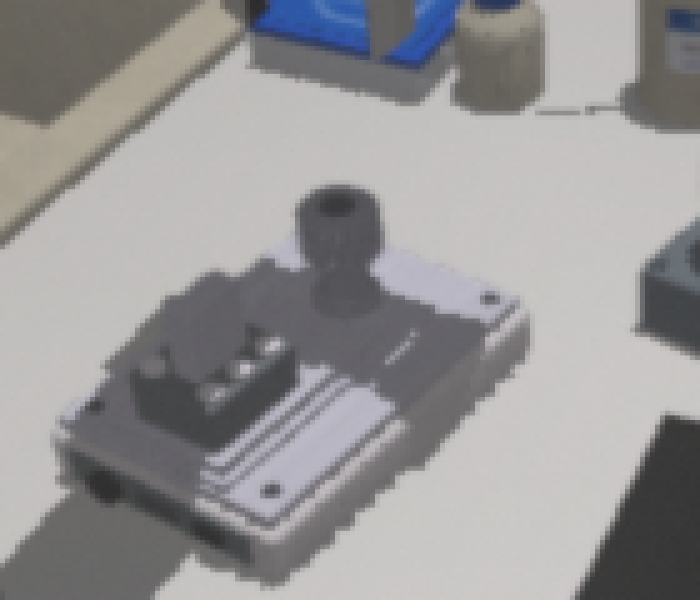

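Emit:
jog_arm(
  targets=[
    {"delta_rot": [0,0,0],"delta_pos": [0,0,-0.3],"claw": 0.3},
    {"delta_rot": [0,0,0],"delta_pos": [0,0,-0.55],"claw": 0.3},
    {"delta_rot": [0,0,0],"delta_pos": [0,0,-0.72],"claw": 0.3},
    {"delta_rot": [0,0,0],"delta_pos": [0,0,-0.72],"claw": 0.3},
    {"delta_rot": [0,0,0],"delta_pos": [0,0,-0.72],"claw": 0.3},
  ],
)

```text
time: 2.68
tcp_pos: [587.8, 10.8, 85.7]
eef_rot: [0.504, -0.496, -0.503, -0.497]
force: [0.2, -0.4, 0.1]
finger_gap: 0.646
```

Run:
```python
from h import *
t=cam("top");s=cam("scene");st=arm.get_state();print(st["joint_pos"].round(3),st["tcp_pos"],st["force"],st["wrist_torque"].round(3),st["finger_gap"])
cv2.imwrite('pics/s3.png',cv2.resize(s["image"][120:250,205:345],(700,600),interpolation=3))
```

```text
[-0.022  0.638 -0.052  1.732  0.044  0.77   1.489] [588.1537839   10.2451985   86.05333518] [0.24516618 0.53073185 0.73818188] [0.056 0.023 0.015] 0.6522589643241902
```

View pics/s3.png

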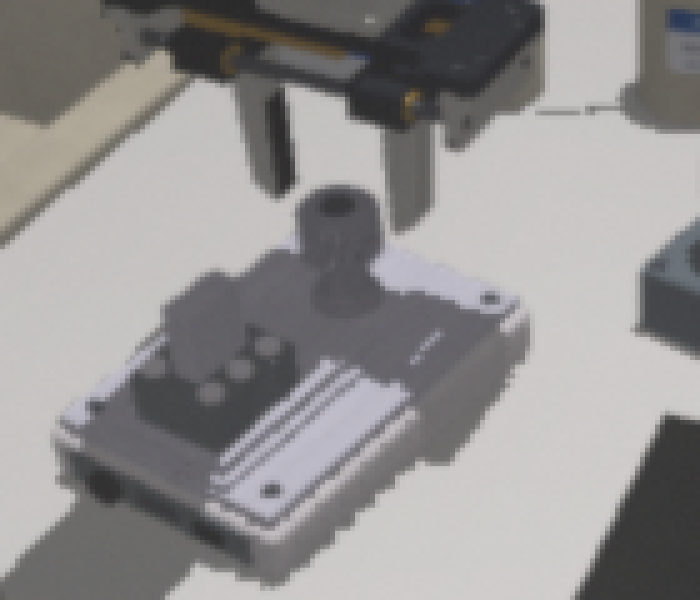

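Run:
```python
from h import *
t=cam("top");s=cam("scene")
P=[[588,40.5,86],[588,-19.5,86],[588,10,86],[588,10,105]]
p=proj(s,P);print(p,(p-[205,120])/[.2,130/600])
im=cv2.resize(s["image"][100:230,235:335],(600,780),interpolation=3)[:600]
for q in p: cv2.circle(im,tuple(int(x) for x in ((q-[235,100])*6)),4,(0,0,255),1)
cv2.imwrite('pics/s4.png',im)
im=cv2.resize(t["image"][140:240,230:330],(600,600),interpolation=3)
for q in proj(t,P): cv2.circle(im,tuple(int(x) for x in ((q-[230,140])*6)),4,(0,0,255),1)
cv2.imwrite('pics/t4.png',im)
```

```text
[[263.41261567 169.42648707]
 [284.6640932  176.41440902]
 [274.10731047 172.94312221]
 [273.45571548 166.80290951]] [[292.06307835 228.12224802]
 [398.32046598 260.37419547]
 [345.53655237 244.35287172]
 [342.27857742 216.01342852]]
```

View pics/s4.png

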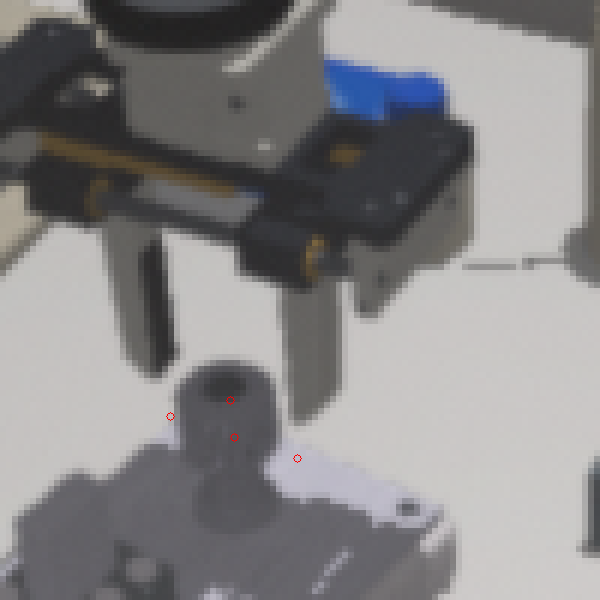

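View pics/t4.png

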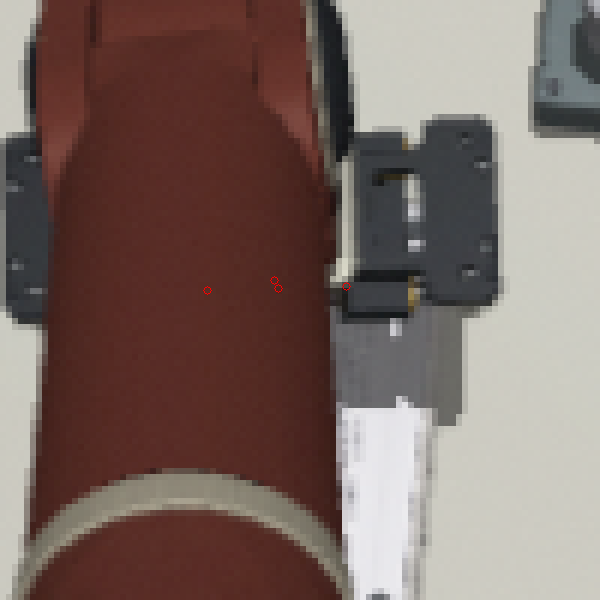

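Run:
```python
from h import *
t=cam("top");s=cam("scene")
for z in (86,105,150,170,190,210): print(z,(proj(t,[588,10,z])-[230,140])*6,(proj(s,[588,10,z])-[235,100])*6)
print((proj(t,[588,-84,170])-[230,140])*6,(proj(s,[588,-84,170])-[235,100])*6,(proj(s,[588,-54,170])-[235,100])*6)
im=t["image"]; cv2.imwrite('pics/t5.png',cv2.resize(im[60:320,180:400],(508,600),interpolation=3))
cv2.imwrite('pics/s5.png',cv2.resize(s["image"][0:260,100:420],(738,600),interpolation=3))
```

```text
86 [[278.18984847 288.45514468]] [[234.64386285 437.65873324]]
105 [[274.62158986 280.51988467]] [[230.7342929  400.81745707]]
150 [[265.69606023 260.67087531]] [[221.06095856 309.66216705]]
170 [[261.49896534 251.33717983]] [[216.56378974 267.2837365 ]]
190 [[257.14926852 241.66412102]] [[211.93739392 223.68755361]]
210 [[252.63849298 231.63284786]] [[207.17611985 178.82036475]]
[[494.35582496 244.91774644]] [[435.03348118 333.36982348]] [[363.66702644 311.78179585]]
```

View pics/s5.png

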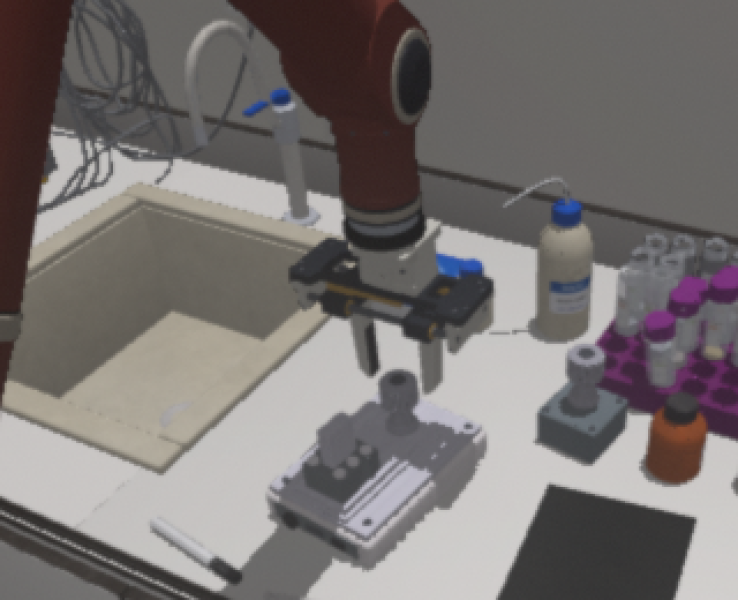

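Run:
```python
from h import *
t=cam("top");s=cam("scene")
for nm,c,o,z in(("s6",s,(225,90),6),("t6",t,(220,140),5)):
    im=cv2.resize(c["image"][o[1]:o[1]+100,o[0]:o[0]+120],(120*z,100*z),interpolation=3)
    for h,col in((170,(0,0,255)),(192,(0,255,0))):
        q=proj(c,[[588+a,10+b,h] for a,b in((37.5,94),(37.5,-94),(-37.5,-94),(-37.5,94))])
        cv2.polylines(im,[((q-o+.5)*z).astype(np.int32)],True,col,1)
    cv2.imwrite(f'pics/{nm}.png',im)
```

```text
(no output)
```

View pics/s6.png

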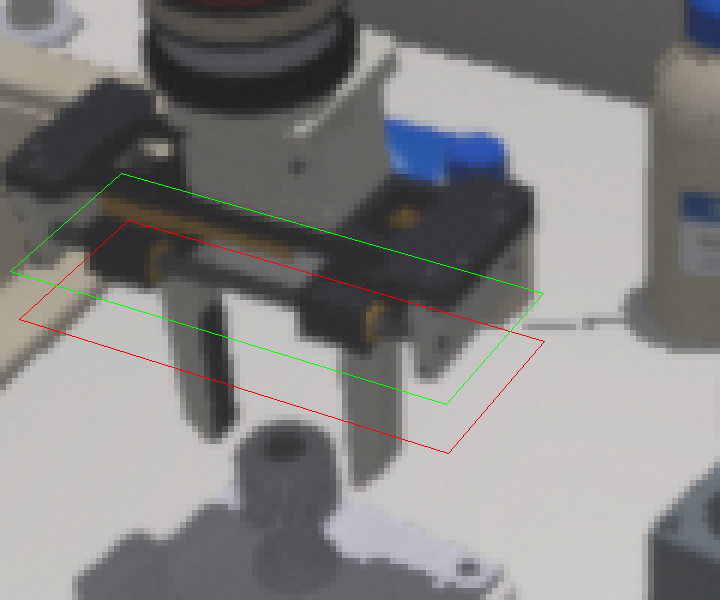

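View pics/t6.png

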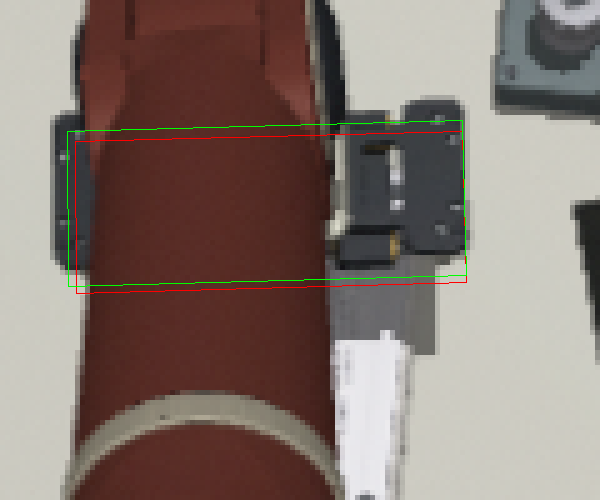

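Emit:
jog_arm(
  targets=[
    {"delta_rot": [0,0,0],"delta_pos": [0,0,0],"claw": -0.3},
    {"delta_rot": [0,0,0],"delta_pos": [0,0,0],"claw": -1},
    {"delta_rot": [0,0,0],"delta_pos": [0,0,0],"claw": -1},
    {"delta_rot": [0,0,0],"delta_pos": [0,0,0],"claw": -1},
  ],
  newtons=6,
)

```text
time: 3.58
tcp_pos: [587.0, 11.1, 84.5]
eef_rot: [-0.503, 0.496, 0.504, 0.497]
force: [0.0, 2.8, -1.0]
finger_gap: 0.425
```

Run:
```python
from h import *
s=cam("scene");st=arm.get_state();print(st["joint_pos"].round(3),st["tcp_pos"],st["force"],st["wrist_torque"].round(3),st["finger_gap"])
cv2.imwrite('pics/s7.png',cv2.resize(s["image"][90:190,225:345],(720,600),interpolation=3))
```

```text
[-0.022  0.64  -0.053  1.734  0.043  0.769  1.489] [587.05331319  11.10716637  84.4719076 ] [-0.57343414  2.98892022  0.04920268] [ 0.739  0.065 -0.026] 0.41960617750938317
```

View pics/s7.png

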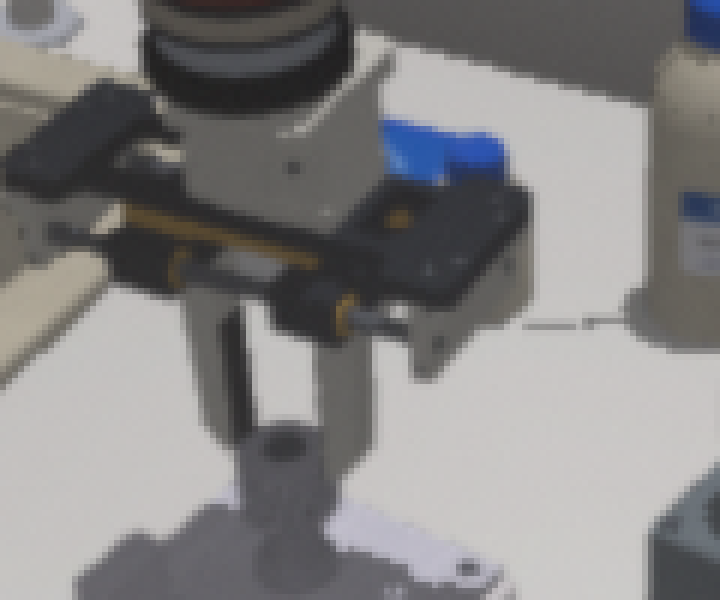

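Emit:
jog_arm(
  targets=[
    {"delta_rot": [0,0,0],"delta_pos": [0,0.01,0],"claw": 0.2},
    {"delta_rot": [0,0,0],"delta_pos": [0,0.01,0],"claw": 0.2},
    {"delta_rot": [0,0,0],"delta_pos": [0,0.01,-0.07],"claw": 0.2},
    {"delta_rot": [0,0,0],"delta_pos": [0,0.01,-0.07],"claw": 0.2},
    {"delta_rot": [0,0,0],"delta_pos": [0,0.01,-0.07],"claw": -1},
    {"delta_rot": [0,0,0],"delta_pos": [0,0.01,-0.07],"claw": -1},
    {"delta_rot": [0,0,0],"delta_pos": [0,0.01,-0.07],"claw": -1},
    {"delta_rot": [0,0,0],"delta_pos": [0,0.01,-0.07],"claw": -1},
  ],
  newtons=10,
)

```text
time: 4.62
tcp_pos: [587.2, 11.3, 74.1]
eef_rot: [0.503, -0.497, -0.503, -0.497]
force: [-0.4, 0.6, 0.7]
finger_gap: 0.425
```

Run:
```python
from h import *
s=cam("scene");st=arm.get_state();print(st["joint_pos"].round(3),st["tcp_pos"],st["force"],st["wrist_torque"].round(3),st["finger_gap"])
cv2.imwrite('pics/s8.png',cv2.resize(s["image"][90:190,225:345],(720,600),interpolation=3))
```

```text
[-0.025  0.654 -0.051  1.742  0.045  0.746  1.486] [587.16112336  11.33524361  74.05847708] [ 0.13555238  1.83082814 -0.0116098 ] [0.089 0.05  0.064] 0.4267900935413533
```

View pics/s8.png

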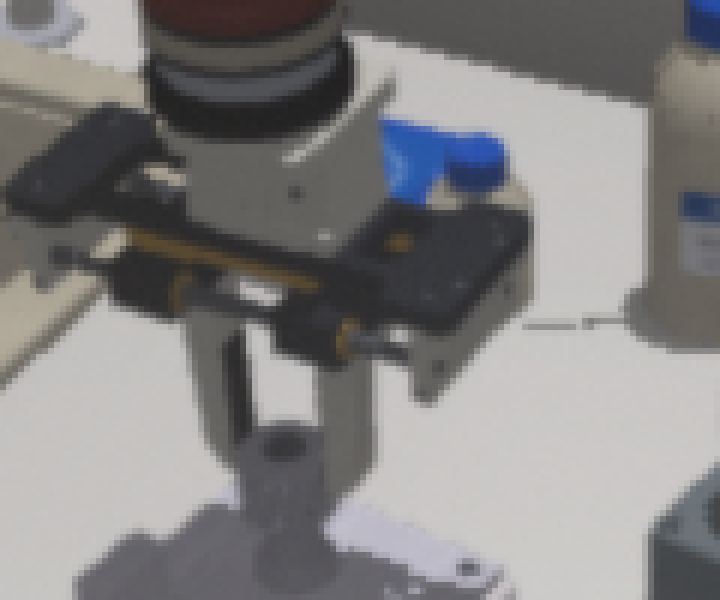

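Emit:
jog_arm(
  targets=[
    {"delta_rot": [0,0,-0.04],"delta_pos": [0,0,0],"claw": -1},
    {"delta_rot": [0,0,-0.08],"delta_pos": [0,0,0],"claw": -1},
    {"delta_rot": [0,0,-0.08],"delta_pos": [0,0,0],"claw": -1},
    {"delta_rot": [0,0,-0.08],"delta_pos": [0,0,0],"claw": -1},
  ],
)

```text
time: 5.18
tcp_pos: [587.2, 10.9, 74.3]
eef_rot: [-0.472, 0.527, 0.471, 0.527]
force: [-0.8, -1.0, 4.6]
finger_gap: 0.426
```

```bash
cat > st.py <<'E'
from h import *
from scipy.spatial.transform import Rotation as R
st=arm.get_state();r=R.from_quat(st["eef_rot"]).as_matrix();print(st["time"],"j7",st["joint_pos"][6].round(3),"tcp",st["tcp_pos"].round(1),"F",st["force"].round(2),"T",st["wrist_torque"].round(3),"gap",round(st["finger_gap"],3),"jawaz",np.degrees(np.arctan2(r[1,2],r[0,2])).round(2))
E
python3 st.py
```

```text
5.175 j7 1.391 tcp [587.2  10.9  74.3] F [-0.76 -0.98  4.65] T [-0.158  0.149 -0.   ] gap 0.426 jawaz 83.61
```

Emit:
jog_arm(
  targets=[
    {"delta_rot": [0,0,-0.08],"delta_pos": [0,0,0.007],"claw": -1},
    {"delta_rot": [0,0,-0.16],"delta_pos": [0,0,0.01],"claw": -1},
  ],
)

```text
time: 5.42
tcp_pos: [587.0, 10.2, 75.4]
eef_rot: [-0.4, 0.583, 0.4, 0.583]
force: [-0.2, -1.9, 1.8]
finger_gap: 0.425
```

```bash
python3 st.py
```

```text
5.425 j7 1.196 tcp [587.   10.2  75.4] F [-0.19 -1.9   1.78] T [-0.394  0.1    0.134] gap 0.425 jawaz 68.94
```

Emit:
jog_arm(
  targets=[
    {"delta_rot": [0,0,-0.1],"delta_pos": [0,0,0.004],"claw": -1},
    {"delta_rot": [0,0,-0.2],"delta_pos": [0,0,0.008],"claw": -1},
    {"delta_rot": [0,0,-0.3],"delta_pos": [0,0,0.0125],"claw": -1},
    {"delta_rot": [0,0,-0.4],"delta_pos": [0,0,0.017],"claw": -1},
    {"delta_rot": [0,0,-0.5],"delta_pos": [0,0,0.021],"claw": -1},
    {"delta_rot": [0,0,-0.6],"delta_pos": [0,0,0.025],"claw": -1},
    {"delta_rot": [0,0,-0.7],"delta_pos": [0,0,0.029],"claw": -1},
    {"delta_rot": [0,0,-0.8],"delta_pos": [0,0,0.0335],"claw": -1},
    {"delta_rot": [0,0,-0.8],"delta_pos": [0,0,0.0335],"claw": -1},
  ],
)

```text
time: 6.55
tcp_pos: [583.9, 8.3, 80.3]
eef_rot: [0.017, 0.709, -0.019, 0.705]
force: [-4.4, -4.6, 5.7]
finger_gap: 0.426
```

```bash
python3 st.py
```

```text
6.55 j7 0.236 tcp [583.9   8.3  80.3] F [-4.38 -4.59  5.68] T [-0.822  1.287  0.141] gap 0.426 jawaz -2.95
```

Emit:
jog_arm(
  targets=[
    {"delta_rot": [0,0,-0.1],"delta_pos": [-0.01,-0.01,0.004],"claw": -1},
    {"delta_rot": [0,0,-0.2],"delta_pos": [-0.015,-0.01,0.008],"claw": -1},
    {"delta_rot": [0,0,-0.3],"delta_pos": [-0.015,-0.01,0.0125],"claw": -1},
    {"delta_rot": [0,0,-0.4],"delta_pos": [-0.015,-0.01,0.017],"claw": -1},
    {"delta_rot": [0,0,-0.4],"delta_pos": [-0.015,-0.01,0.017],"claw": -1},
  ],
)

```text
time: 7.18
tcp_pos: [582.0, 8.9, 82.8]
eef_rot: [0.234, 0.669, -0.236, 0.665]
force: [-5.1, -1.0, 5.4]
finger_gap: 0.423
```

```bash
python3 st.py
```

```text
7.175 j7 -0.249 tcp [582.    8.9  82.8] F [-5.13 -0.97  5.41] T [-0.263  1.195  0.055] gap 0.423 jawaz -38.87
```

Emit:
jog_arm(
  targets=[
    {"delta_rot": [0,0,-0.1],"delta_pos": [-0.01,0.0,0.004],"claw": -1},
    {"delta_rot": [0,0,-0.2],"delta_pos": [-0.02,0.0,0.008],"claw": -1},
    {"delta_rot": [0,0,-0.3],"delta_pos": [-0.02,0.01,0.0125],"claw": -1},
    {"delta_rot": [0,0,-0.42],"delta_pos": [-0.02,0.01,0.0175],"claw": -1},
    {"delta_rot": [0,0,-0.42],"delta_pos": [-0.02,0.01,0.0175],"claw": -1},
  ],
)

```text
time: 7.8
tcp_pos: [580.9, 10.7, 85.5]
eef_rot: [0.437, 0.556, -0.439, 0.555]
force: [-3.3, -1.3, 3.8]
finger_gap: 0.428
```

```bash
python3 st.py
```

```text
7.8 j7 -0.771 tcp [580.9  10.7  85.5] F [-3.28 -1.28  3.75] T [-0.181  0.819  0.077] gap 0.428 jawaz -76.51
```

Emit:
jog_arm(
  targets=[
    {"delta_rot": [0,0,0],"delta_pos": [0.0,0.0,0.0],"claw": 0.3},
    {"delta_rot": [0,0,0],"delta_pos": [0.0,0.0,0.0],"claw": 0.3},
    {"delta_rot": [0,0,0],"delta_pos": [0.0,0.0,0.0],"claw": 0.3},
    {"delta_rot": [0,0,0],"delta_pos": [0.0,0.0,0.3],"claw": 0.3},
    {"delta_rot": [0,0,0],"delta_pos": [0.0,0.0,0.6],"claw": 0.3},
    {"delta_rot": [0,0,-0.1],"delta_pos": [-0.25,0.03,0.6],"claw": 0.3},
    {"delta_rot": [0,0,-0.2],"delta_pos": [-0.5,0.06,0.6],"claw": 0.3},
    {"delta_rot": [0,0,-0.227],"delta_pos": [-0.615,0.075,0.6],"claw": 0.3},
    {"delta_rot": [0,0,-0.227],"delta_pos": [-0.615,0.075,0.6],"claw": 0.3},
  ],
)

```text
time: 8.93
tcp_pos: [488.8, 23.0, 175.7]
eef_rot: [0.53, 0.469, -0.529, 0.468]
force: [0.3, -0.8, 0.6]
finger_gap: 0.649
```

```bash
cat > look.py <<'E'
import sys
from h import *
n,x0,y0,x1,y1,out=sys.argv[1],*map(int,sys.argv[2:6]),sys.argv[6]
c=cam(n);k=min(800/(x1-x0),600/(y1-y0));k=int(k)
cv2.imwrite(f'pics/{out}.png',cv2.resize(c["image"][y0:y1,x0:x1],None,fx=k,fy=k,interpolation=3)); print("scale",k)
E
python3 look.py scene 195 90 325 250 s9; python3 st.py
```

```text
scale 3
8.975 j7 -1.144 tcp [490.   22.8 175.8] F [ 0.47 -0.13  0.47] T [ 0.029  0.161 -0.056] gap 0.655 jawaz -96.98
```

View pics/s9.png

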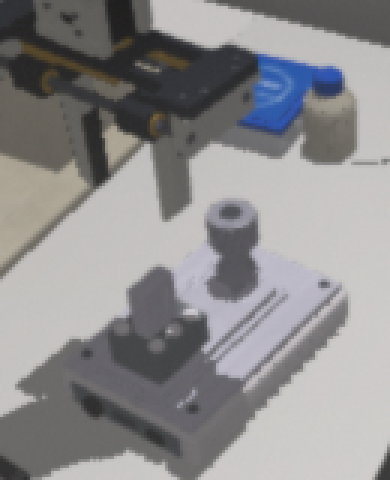

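Emit:
jog_arm(
  targets=[
    {"delta_rot": [0,0,0],"delta_pos": [0.0,0.0,-0.3],"claw": 0.3},
    {"delta_rot": [0,0,0],"delta_pos": [0.0,0.0,-0.5],"claw": 0.3},
    {"delta_rot": [0,0,0],"delta_pos": [0.0,0.0,-0.57],"claw": 0.2},
    {"delta_rot": [0,0,0],"delta_pos": [0.0,0.0,-0.57],"claw": 0.2},
    {"delta_rot": [0,0,0],"delta_pos": [0.0,0.0,-0.57],"claw": 0.2},
  ],
  newtons=25,
)

```text
time: 9.6
tcp_pos: [490.8, 22.0, 91.2]
eef_rot: [0.531, 0.468, -0.529, 0.469]
force: [0.8, 0.0, -0.1]
finger_gap: 0.599
```

```bash
python3 look.py scene 195 120 325 240 s10; python3 st.py
```

```text
scale 5
9.65 j7 -1.018 tcp [490.7  22.2  91.2] F [0.85 0.19 0.71] T [-0.015  0.168  0.056] gap 0.602 jawaz -97.07
```

View pics/s10.png

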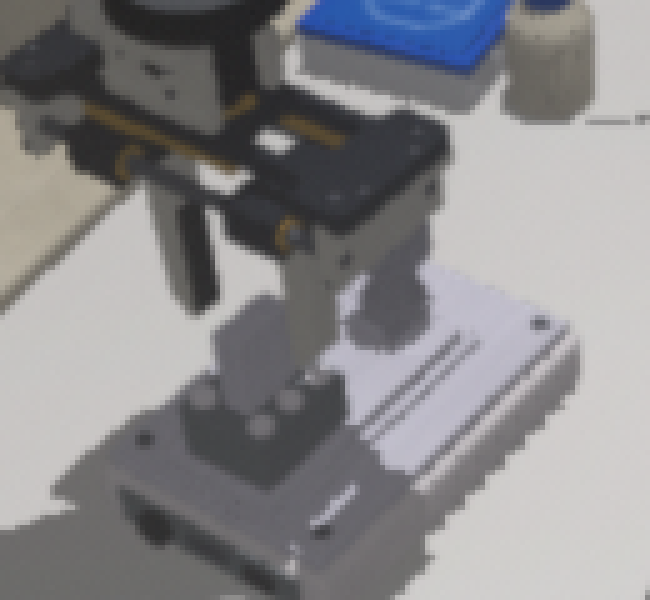

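Emit:
jog_arm(
  targets=[
    {"delta_rot": [0,0,0],"delta_pos": [0.0,0.0,0],"claw": -0.4},
    {"delta_rot": [0,0,0],"delta_pos": [0.0,0.0,0],"claw": -1},
    {"delta_rot": [0,0,0],"delta_pos": [0.0,0.0,0],"claw": -1},
    {"delta_rot": [0,0,0],"delta_pos": [0.0,0.0,0],"claw": -1},
    {"delta_rot": [0,0,0],"delta_pos": [0.0,0.0,0],"claw": -1},
    {"delta_rot": [0,0,0],"delta_pos": [0.0,0.0,0],"claw": -1},
  ],
  newtons=25,
)

```text
time: 10.4
tcp_pos: [489.5, 22.8, 90.1]
eef_rot: [0.53, 0.468, -0.53, 0.468]
force: [1.6, 2.2, 0.2]
finger_gap: 0.172
```

```bash
python3 look.py scene 195 120 325 240 s11; python3 st.py
```

```text
scale 5
10.45 j7 -1.018 tcp [489.5  22.9  90.1] F [-0.04  1.06  0.02] T [ 0.283  0.171 -0.013] gap 0.171 jawaz -97.06
```

View pics/s11.png

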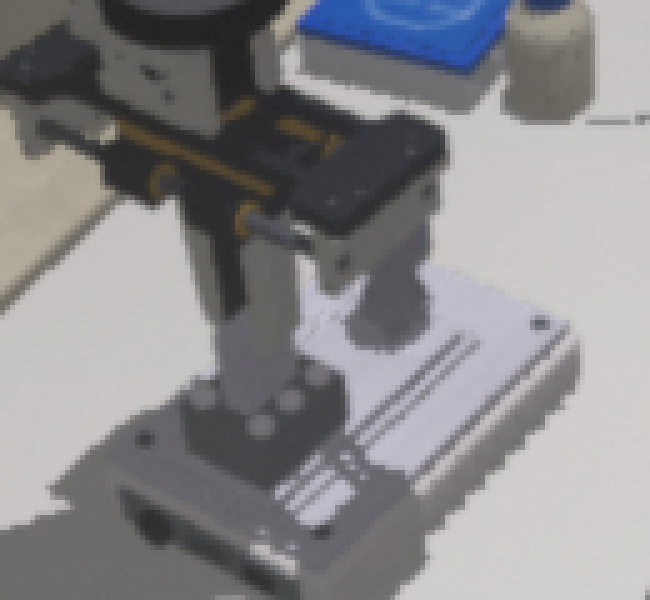

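Emit:
jog_arm(
  targets=[
    {"delta_rot": [0,0,0],"delta_pos": [0.0,0.0,0],"claw": -1},
    {"delta_rot": [0,0,0],"delta_pos": [0.0,0.0,0.02],"claw": -1},
    {"delta_rot": [0,0,0],"delta_pos": [0.0,0.0,0.04],"claw": -1},
    {"delta_rot": [0,0,0],"delta_pos": [0.0,0.0,0.057],"claw": -1},
    {"delta_rot": [0,0,0],"delta_pos": [0.0,0.0,0.057],"claw": -1},
    {"delta_rot": [0,0,0],"delta_pos": [0.0,0.0,0.057],"claw": -1},
  ],
  newtons=40,
)

```text
time: 11.2
tcp_pos: [489.4, 22.5, 98.6]
eef_rot: [-0.53, -0.468, 0.53, -0.468]
force: [-0.0, 0.1, -4.2]
finger_gap: 0.166
```

```bash
python3 look.py scene 195 120 325 240 s12; python3 st.py
```

```text
scale 5
11.25 j7 -1.032 tcp [489.4  22.4  98.6] F [ 1.18  0.29 -4.05] T [0.006 0.28  0.023] gap 0.17 jawaz -97.08
```

View pics/s12.png

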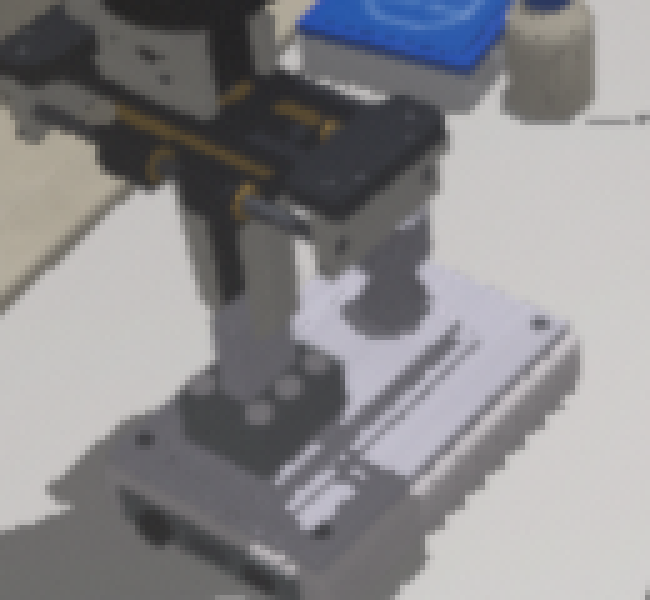

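Emit:
jog_arm(
  targets=[
    {"delta_rot": [0,0,0],"delta_pos": [-0.06,0.007,0],"claw": -1},
    {"delta_rot": [0,0,0],"delta_pos": [-0.12,0.0145,0],"claw": -1},
    {"delta_rot": [0,0,0],"delta_pos": [-0.18,0.022,0],"claw": -1},
    {"delta_rot": [0,0,0],"delta_pos": [-0.24,0.029,0],"claw": -1},
    {"delta_rot": [0,0,0],"delta_pos": [-0.3,0.036,0],"claw": -1},
    {"delta_rot": [0,0,0],"delta_pos": [-0.33,0.04,0],"claw": -1},
    {"delta_rot": [0,0,0],"delta_pos": [-0.33,0.04,0],"claw": -1},
  ],
)

```text
time: 12.12
tcp_pos: [439.8, 28.6, 98.7]
eef_rot: [0.53, 0.468, -0.53, 0.468]
force: [0.8, 1.0, -3.5]
finger_gap: 0.166
```

```bash
python3 look.py scene 195 120 325 240 s13; python3 st.py
```

```text
scale 5
12.175 j7 -1.016 tcp [440.3  28.5  98.8] F [-0.26  0.07 -3.76] T [-0.001  0.174 -0.013] gap 0.17 jawaz -97.07
```

View pics/s13.png

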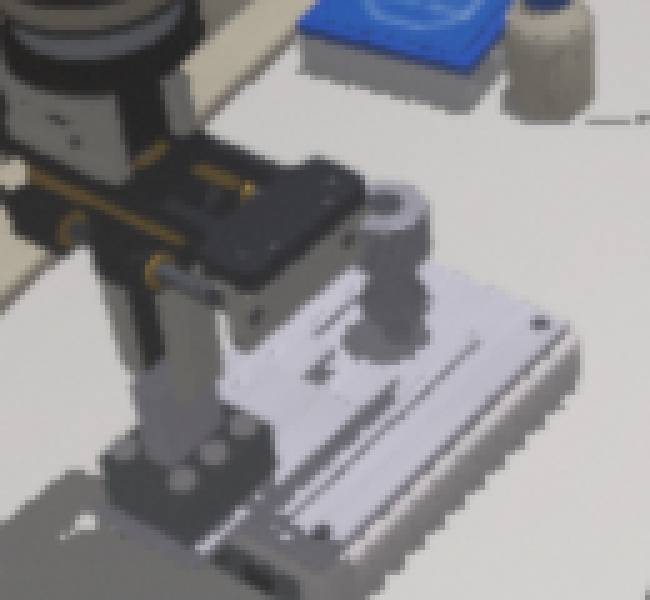

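Emit:
jog_arm(
  targets=[
    {"delta_rot": [0,0,0],"delta_pos": [0,0,0.2],"claw": -1},
    {"delta_rot": [0,0,0],"delta_pos": [0,0,0.45],"claw": -1},
    {"delta_rot": [0,0,0],"delta_pos": [0,0,0.7],"claw": -1},
    {"delta_rot": [0,0,0],"delta_pos": [0,-0.1,0.7],"claw": -1},
    {"delta_rot": [0,0,0],"delta_pos": [0,-0.3,0.7],"claw": -1},
    {"delta_rot": [0,0,0],"delta_pos": [0,-0.5,0.7],"claw": -1},
    {"delta_rot": [0,0,0],"delta_pos": [0.1,-0.7,0.7],"claw": -1},
    {"delta_rot": [0,0,0],"delta_pos": [0.2,-0.9,0.7],"claw": -1},
    {"delta_rot": [0,0,0],"delta_pos": [0.2,-0.9,0.7],"claw": -1},
  ],
)

```text
time: 13.3
tcp_pos: [469.7, -110.6, 202.9]
eef_rot: [-0.53, -0.466, 0.532, -0.467]
force: [-0.5, -0.2, -3.7]
finger_gap: 0.167
```

Emit:
jog_arm(
  targets=[
    {"delta_rot": [0,0,0],"delta_pos": [0.02,-0.15,0],"claw": -1},
    {"delta_rot": [0,0,0],"delta_pos": [0.05,-0.35,0],"claw": -1},
    {"delta_rot": [0,0,0],"delta_pos": [0.1,-0.6,0],"claw": -1},
    {"delta_rot": [0,0,0],"delta_pos": [0.125,-0.8,0],"claw": -1},
    {"delta_rot": [0,0,0],"delta_pos": [0.125,-0.847,-0.2],"claw": -1},
    {"delta_rot": [0,0,0],"delta_pos": [0.125,-0.847,-0.5],"claw": -1},
    {"delta_rot": [0,0,0],"delta_pos": [0.125,-0.847,-0.75],"claw": -1},
    {"delta_rot": [0,0,0],"delta_pos": [0.125,-0.847,-0.9],"claw": -1},
    {"delta_rot": [0,0,0],"delta_pos": [0.125,-0.847,-0.9],"claw": -1},
    {"delta_rot": [0,0,0],"delta_pos": [0.125,-0.847,-0.9],"claw": -1},
  ],
)

```text
time: 14.55
tcp_pos: [488.9, -234.0, 69.1]
eef_rot: [0.53, 0.468, -0.53, 0.468]
force: [0.2, 0.4, -4.4]
finger_gap: 0.166
```

```bash
python3 look.py scene 240 130 440 300 s14;python3 look.py top 250 120 430 280 t14; python3 st.py
```

```text
scale 3
scale 3
14.65 j7 -0.573 tcp [ 489.4 -234.1   69.7] F [ 0.87 -0.38 -3.48] T [-0.009  0.188  0.024] gap 0.167 jawaz -97.08
```

View pics/s14.png

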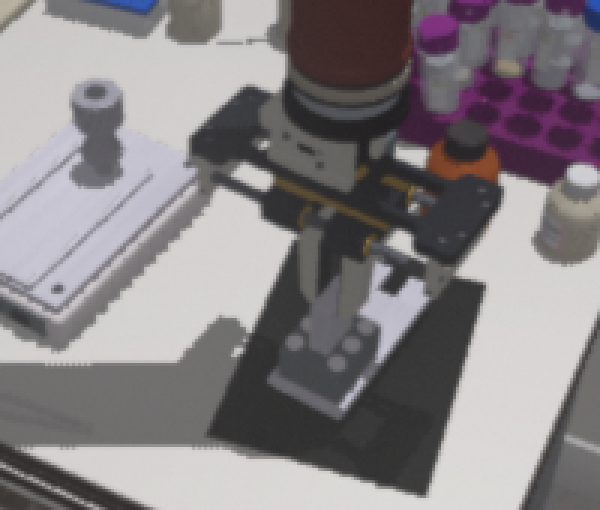

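View pics/t14.png

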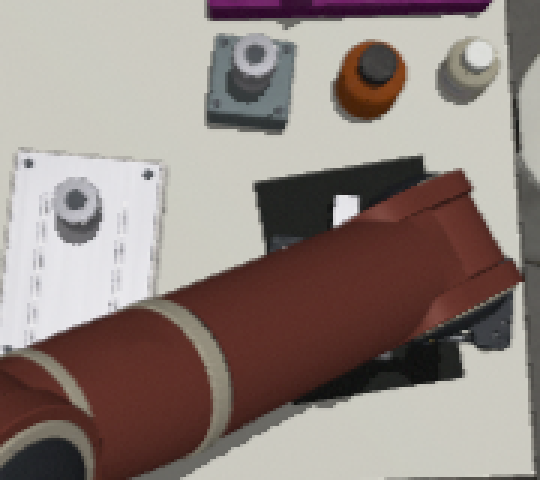

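Emit:
jog_arm(
  targets=[
    {"delta_rot": [0,0,0],"delta_pos": [0,0,-0.07],"claw": -1},
    {"delta_rot": [0,0,0],"delta_pos": [0,0,-0.11],"claw": -1},
    {"delta_rot": [0,0,0],"delta_pos": [0,0,-0.13],"claw": -1},
    {"delta_rot": [0,0,0],"delta_pos": [0,0,-0.135],"claw": -1},
    {"delta_rot": [0,0,0],"delta_pos": [0,0,-0.14],"claw": -1},
    {"delta_rot": [0,0,0],"delta_pos": [0,0,-0.14],"claw": -1},
  ],
)

```text
time: 15.4
tcp_pos: [488.6, -233.5, 48.1]
eef_rot: [0.53, 0.468, -0.53, 0.468]
force: [-1.7, 2.4, 1.5]
finger_gap: 0.165
```

```bash
python3 look.py scene 300 190 430 300 s15; python3 st.py
```

```text
scale 5
15.45 j7 -0.546 tcp [ 488.6 -233.4   48.1] F [-2.79  2.71  2.64] T [0.429 0.683 0.078] gap 0.168 jawaz -97.08
```

View pics/s15.png

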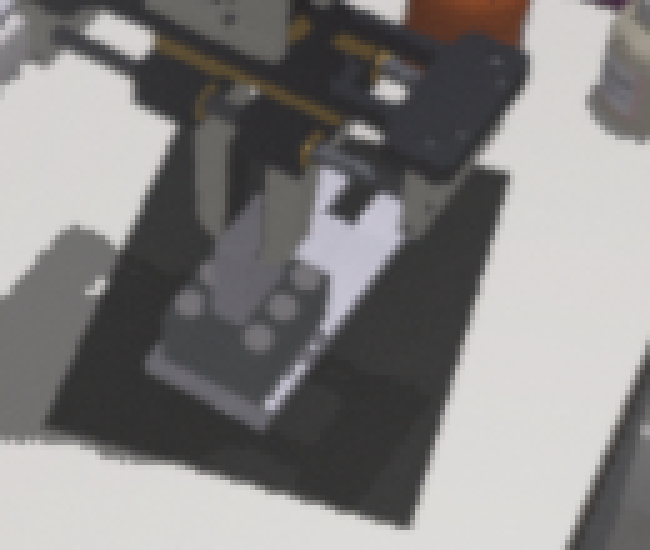

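Emit:
jog_arm(
  targets=[
    {"delta_rot": [0,0,0],"delta_pos": [0,0,0.005],"claw": 0.2},
    {"delta_rot": [0,0,0],"delta_pos": [0,0,0.005],"claw": 0.2},
    {"delta_rot": [0,0,0],"delta_pos": [0,0,0.005],"claw": 0.2},
    {"delta_rot": [0,0,0],"delta_pos": [0,0,0.2],"claw": 0.2},
    {"delta_rot": [0,0,0],"delta_pos": [0,0,0.5],"claw": 0.2},
    {"delta_rot": [0,0,0],"delta_pos": [0,0,0.8],"claw": 0.2},
    {"delta_rot": [0,0,0],"delta_pos": [0,0.3,1],"claw": 0.2},
    {"delta_rot": [0,0,0],"delta_pos": [0,0.7,1],"claw": 0.2},
    {"delta_rot": [0,0,0],"delta_pos": [0,1,1],"claw": 0.2},
    {"delta_rot": [0,0,0],"delta_pos": [0,1,1],"claw": 0.2},
  ],
)

```text
time: 16.7
tcp_pos: [489.3, -78.9, 197.1]
eef_rot: [0.528, 0.471, -0.528, 0.47]
force: [-0.1, 0.1, 0.9]
finger_gap: 0.597
```

Emit:
jog_arm(
  targets=[
    {"delta_rot": [0,0,0],"delta_pos": [0,0.4,0.2],"claw": 0.2},
    {"delta_rot": [0,0,0],"delta_pos": [0,0.8,0.2],"claw": 0.2},
    {"delta_rot": [0,0,0],"delta_pos": [0,1,0.2],"claw": 0.2},
    {"delta_rot": [0,0,0],"delta_pos": [0,1,0.2],"claw": 0.2},
    {"delta_rot": [0,0,0],"delta_pos": [0,1,0.2],"claw": 0.2},
  ],
)

```text
time: 17.32
tcp_pos: [488.9, 63.9, 228.0]
eef_rot: [-0.531, -0.467, 0.531, -0.468]
force: [0.4, -0.3, 0.6]
finger_gap: 0.601
```

```bash
python3 look.py top 230 120 430 285 t16; python3 look.py scene 140 120 460 300 s16; python3 st.py
```

```text
scale 3
scale 2
17.425 j7 -1.292 tcp [488.9  63.7 228.1] F [ 0.43 -0.2   1.47] T [-0.001  0.185 -0.001] gap 0.604 jawaz -97.34
```

View pics/t16.png

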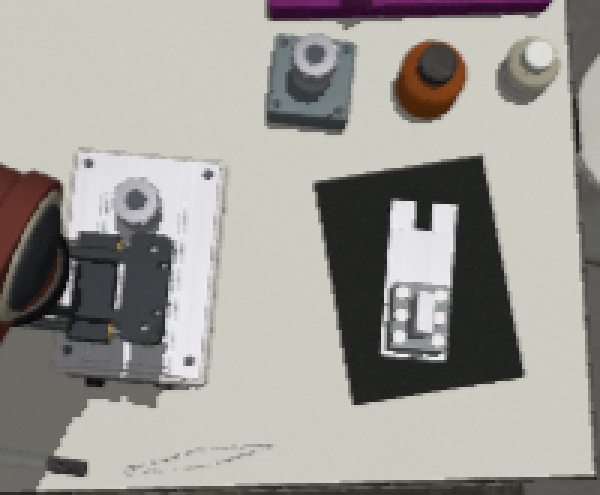

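View pics/s16.png

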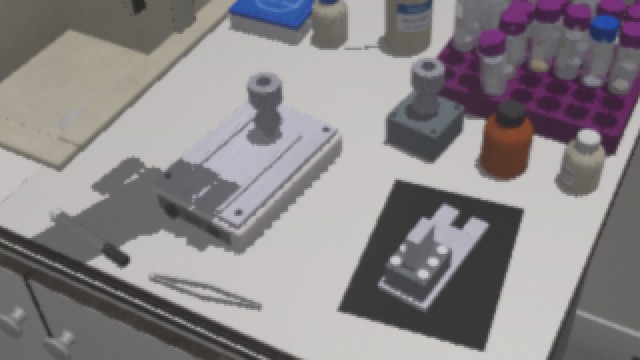

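```bash
python3 -c "
from bench import arm
print(arm.get_state()['joint_vel'].round(3)); print(arm.sign_off())"
```

```text
[-0.001 -0.001 -0.007 -0.    -0.003  0.002 -0.003]
the job is handed in; nothing more can be done
None
```

The carrier is standing upright on the bench mat and the job is handed in, at about 17.4 s of the 69 s allowed. I have no verdict back.

- **Nut:** Light cw twists at 10 N grip met only about 0.13 N m, so the shaker's nut has a left-hand thread. I did not try the other direction. I turned it about 2.9 rad clockwise, which should raise it about 11.7 mm. The camera showed roughly 13 mm.
- **Carrier:** I pinched the tab, lifted the carrier 8.5 mm, drew it out 50 mm and set it down until the weight came off at the wrist. Then I released it and moved clear.

**Last checks:**
- **Placing:** In the top view, the centre of the foot lies within about 2 mm of the mat's centre, and the carrier looks flat and upright.
- **Bystanders:** The bottles, forceps and marker look unmoved in the pictures; I did not measure them.
- **Arm:** The gripper is open and touching nothing.

**What disagreed:**
- **Finger height:** In the pictures the fingertips looked about 20 mm higher than the reported TCP implied. I never found out why, so I picked grasp heights that would work either way.
- **Nut position:** The first grip was about 3 mm off the nut's axis. That put side forces of up to about 6 N on the tool while turning, and I followed the drift.

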